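# Hang the remote caddy on the screen's cleat

## Robot

A 6-joint arm with a two-finger parallel gripper is mounted at the origin on the work surface. World frame = base frame: x ahead of the robot, y to its left, z up, the work surface at z = 0. Lengths are in mm, angles in rad, forces in N, time in s.
With the tool pointing down it reaches from about 150 to 775 mm from the base axis. Payload 6.1 kg.
Tool frame: the origin (TCP) lies on the centre line of the jaws, within the pads' length; the fingertips stand 22 mm ahead of it and the grasp point (between the pads) lies 3 mm ahead of it (arm.nose_length is the distance from the TCP to the fingertips, in mm); z points along the fingers, y is the line along which they close (so a half turn about z gives the same grasp; the last joint's range is limited). The gripper opens to 85 mm and grips with 20 to 120 N. Pads are 22 mm wide; open, the fingers measure 114 mm over their backs; the gripper's body (76 mm by 85 mm) begins 54 mm behind the grasp point. The pads swing forward as they close: fully open they stand 13 mm farther back than shut.
Start: joints at [-1.262, 0.126, -0.04, 1.405, 0, 1.571], TCP at [159.549, -500.152, 223.295] pointing down, gripper open.
Joint ranges: [-2.72, 2.72], [-0.95, 1.95], [-1.27, 1.35], [-1.78, 2.02], [-1.46, 1.47], [-3.14, 3.14]. Speed limits (rad/s): [2.39, 2.39, 3.01, 3.14, 3.14, 3.14].

## Interface

Orientations are given as [roll, pitch, yaw] about the fixed x, y, z axes, in that order (R = Rz(yaw) Ry(pitch) Rx(roll)).
In Python, from bench import arm, capture, camera_params, job gives the robot as it stands.
- The arm moves only by the tool play_rows, never from a script. Its argument "steps" is a list of rows, each an object of numbers: "dx", "dy", "dz": the shift along the tool's x, y, z in m; "ax", "ay", "az": the turn, a rotation vector about the tool's x, y, z in rad. In form: [{"dx": .., "dy": .., "dz": .., "ax": .., "ay": .., "az": ..}, ...]. A call has 1 to 20 rows; each row shifts and turns the commanded pose from where the row before left it, along the tool's axes as they then stand; what a row does not reach is not made up. A row lasts 1/12 s, in which the tool goes at most 41.7 mm and 7.16 degrees, less where a joint would pass 70% of its speed; a pose out of reach is approached as far as the arm can. A call with a gripper value outside its range is refused whole. "fingers" is the opening in per cent of the stroke, from 0 (shut) to 100 (fully open), set as the call begins (left out, the last holds). The fingers move at their own pace and stop on an object; "newtons" is the grip in N (left out, the last holds). Time passes only in rows, so rows that do not move let the fingers close. It gives the time, the measured TCP pose, the force, the opening and the grip force at its end, in the units of the state.
- arm.observe(): the state, without advancing time (a new reading comes with each control period).
- capture(name): name is "side" or "top"; returns the picture (384x512x3 uint8, red, green, blue); there is no depth.
- camera_params(name): a dict with "fov_y" (degrees; the focal length in pixels is half the picture's height over the tangent of half this angle, whatever the lens; pixels are square), "cx", "cy" (the principal point, pixels), "world_from_camera" (4x4, takes a point from camera to world coordinates). Camera axes: x right, y up, looking along -z (the intrinsics and any distortion apply to the point x, -y, -z); pixel columns grow to the right and rows downward; lengths in mm; the calibration is good to about 2 mm. A picture is of the moment at which its call begins. camera_params takes no time and is no camera call.
- job.close_job(): hands the job in; it is judged then, once.
The state is a dict: "time_s": time; "joint_positions": joint angles; "joint_velocities": joint speeds; "effort": joint torques, N m; "ee_pos": TCP position; "tcp_rot": TCP orientation; "ft_force": force on the tool from outside, world axes, zero at the start; "moment": the same for the moment, N m; "width": finger opening in mm; "grasp_force": force on a finger pad.
Only numpy, scipy, OpenCV 4.12 (cv2) and the standard library are available. Lean on these libraries where they do the work, as an engineer would, in place of code of your own. Each camera call takes 0.05 s, during which the arm holds its last target. There are 200 camera calls.

## Task

Hang the green remote caddy on the low rattan screen: tip the caddy's top towards the screen, reach its angled steel rear strip over the cleat with the caddy still tipped, then let it down upright and shift it sideways along the cleat until the notch in its strip drops over the orange stud and the caddy sits fully home. Work gently, never forcing it against the screen, leave it hanging upright and released, and do not disturb the other things on the bench.

Things in the scene. Friction and masses are not known exactly. Their poses are not given: they have to be found in the camera images.
- screen: Fixed low rattan-and-metal screen, 200 mm wide, 124 mm high, panel 12 mm thick, on flat feet 6 mm high reaching 60 mm in front. Its cleat face looks roughly away from the robot. Origin at bench height in the plane of that face, mid-width; x points out of the face, y along the cleat, z up. Cleat and orange stud are described below; coordinates given there are in these axes.
- cleat_edge (a point): Middle of the cleat's upper edge (x 21.5, z 110 mm); axes the screen's. The cleat is an aluminium plate 150 mm long (y), 4 mm thick, rising away from the panel at 45 degrees: its upper surface runs from x 9.5, z 98 up to this edge. With the panel it makes a groove open at the top, mouth 21.5 mm wide (x 0 to 21.5), flat floor at z 98.
- home (a point): On the groove's floor at x 8, y 0, z 98 mm, axes the screen's: fully home, the strip tip stands on the floor at this x (underside centre then at x 57, z 36; caddy parallel to the screen). An orange stud, 12 mm wide in y, fills the groove x 0 to 15 up to z 105; it is clamped anywhere in y -28 to +28, unmeasured: find it by feel or sight. Home y: the stud's within 3 mm. On the stud: 7 mm too high.
- caddy_grip (a point): Centre of the wooden grip of the loose green caddy (0.26-0.40 kg). Axes the caddy's: -x to its rear strip, y along its width, z up. Grip slab: 14 mm thick in y, 28 in x, free 55 mm below to 18 above this point, which is 100 mm above the underside. Tray 60 (x) x 130 (y) x 45 high. Rear plate, 28 mm behind this point, is 90 high. Starts upright beside the screen, rear roughly to the robot.
- strip_tip (a point): Mid-width point of the lower edge of the caddy's angled steel rear strip; axes the caddy's. 47 mm behind and 38 below the grip's centre. From this edge the strip (4 mm) rises forward at 45 degrees to the rear plate. It has two halves, 8.5 to 65 mm either side of the middle: a 17 mm notch between. Two rubber feet low on the rear plate project 27 mm to the rear and meet the screen's face when hung.
- coin_box: Bystander: lacquered coin box with red lid, 84 x 124 x 55 mm, origin under its centre, on the side of the screen where the caddy is not.
- remote: Bystander: black remote, 45 x 160 x 18 mm, origin under its centre.
- photo_block: Bystander: acrylic photo block, 25 x 100 x 70 mm, origin under its centre.
- planter: Bystander: beige ceramic planter, 120 mm across, 90 mm high, with leaves to about 190 mm; origin under its centre.
- chip_holder: Bystander: steel spring clip chip holder, 50 x 90 x 56 mm, origin under its centre.
- caddy: The whole caddy once more, its origin at the centre of the tray's underside: 100 mm below and 2 mm in front of the grip's centre; axes as above.
Things that resemble listed ones, but are neither listed nor needed, are in the scene too. What is shaped like the screen but purple is not meant.

How it is judged:
By the outcome, as a careful person would: the job done as asked, in the order asked, and still so for the second after the job is handed in, with the robot touching nothing.
It also fails if it takes over 72 s, if anything falls off the work surface, if the arm or the gripper's body presses on something with over 40 N, if the wrist force passes 120 N, or if a joint passes its speed limit or range.

## Working session

There is one attempt and no reset: what is moved stays moved. The work goes in short steps, Python scripts to look and compute and a tool call to move; the robot and the scene stay as the last step left them, time stands still between calls to the robot, and variables do not carry over. Pictures are saved under pics/ and viewed, at most 10 in all, crops included, and the job is handed in when it is done.

Besides the shell and the picture viewer there is one more tool, called after "Emit:" as a command line: name --argument value ..., lists and objects as JSON in quotes. play_rows: Moves the arm, as the interface text tells. Its arguments: {"type":"object","properties":{"steps":{"type":"array","items":{"type":"object","properties":{"dx":{"type":"number"},"dy":{"type":"number"},"dz":{"type":"number"},"ax":{"type":"number"},"ay":{"type":"number"},"az":{"type":"number"}}}},"fingers":{"type":"number"},"newtons":{"type":"number"}},"required":["steps"]}

```bash
ls; mkdir -p pics; python3 - <<'E'
from bench import arm,capture,camera_params
import cv2,numpy as np
ims=[]
for n in("side","top"):
    im=capture(n); cv2.imwrite(f"pics/{n}0.png",cv2.resize(im[:,:,::-1],(800,600),interpolation=cv2.INTER_CUBIC)); np.save(f"pics/{n}0.npy",im)
    print(n,camera_params(n))
print(arm.observe()); print([a for a in dir(arm) if a[0]!='_'])
E
```

```text
pics
side {'fov_y': 54.87321369297683, 'cx': 262.4912351662736, 'cy': 191.0340198437646, 'world_from_camera': array([[-8.74875578e-01,  3.03158247e-01, -3.77740388e-01,
         1.74858203e+02],
       [-4.84337783e-01, -5.42584259e-01,  6.86308411e-01,
         6.59985879e+02],
       [ 3.10406600e-03,  7.83388409e-01,  6.21524710e-01,
         7.30438334e+02],
       [ 0.00000000e+00,  0.00000000e+00,  0.00000000e+00,
         1.00000000e+00]])}
top {'fov_y': 45.16547225281195, 'cx': 259.1419108929419, 'cy': 192.25460413727117, 'world_from_camera': array([[ 8.23480972e-03,  9.85517898e-01, -1.69371371e-01,
         3.03111002e+02],
       [-9.99797295e-01,  1.12264768e-02,  1.67132931e-02,
        -2.63814974e+01],
       [ 1.83726932e-02,  1.69199408e-01,  9.85410577e-01,
         1.41790946e+03],
       [ 0.00000000e+00,  0.00000000e+00,  0.00000000e+00,
         1.00000000e+00]])}
{'time_s': 0.1, 'joint_positions': array([-1.26198385e+00,  1.26338613e-01, -4.05322759e-02,  1.40539801e+00,
        1.01511368e-05,  1.57079598e+00]), 'joint_velocities': array([ 0.00155643, -0.0002912 ,  0.00498994,  0.0007539 , -0.00075212,
        0.00080598]), 'effort': array([ 1.65977904e-04, -4.36903596e+01,  3.53606701e+01,  1.37983990e-02,
        3.02449973e-05,  4.02872487e-06]), 'ee_pos': array([ 159.44653451, -499.79307618,  222.58485174]), 'tcp_rot': array([-3.14012008e+00, -1.01516335e-05,  3.08812805e-01]), 'ft_force': array([-0.05149219, -0.17285416, -0.14386141]), 'moment': array([0.00628114, 0.01581261, 0.02487659]), 'grasp_force': 0.0, 'width': 85.25318106506202}
['MotionError', 'nose_length', 'observe']
```

View pics/side0.png

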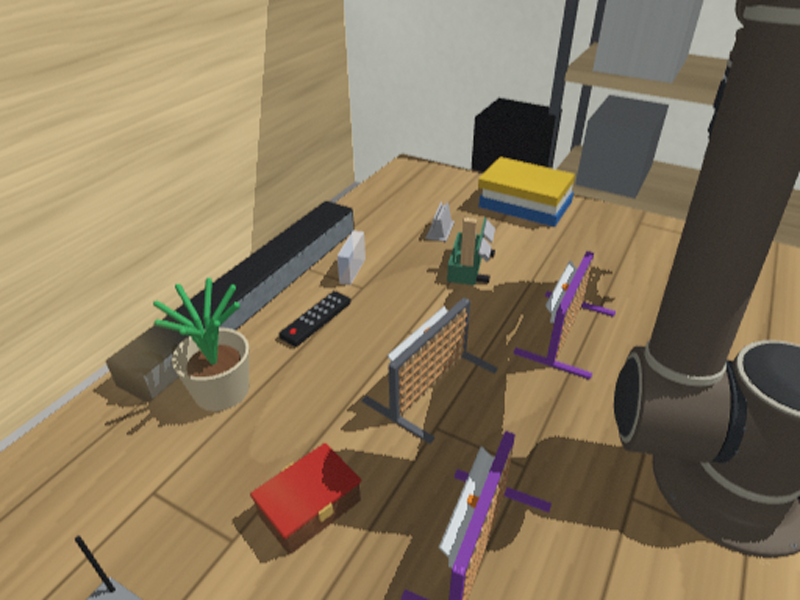

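View pics/top0.png

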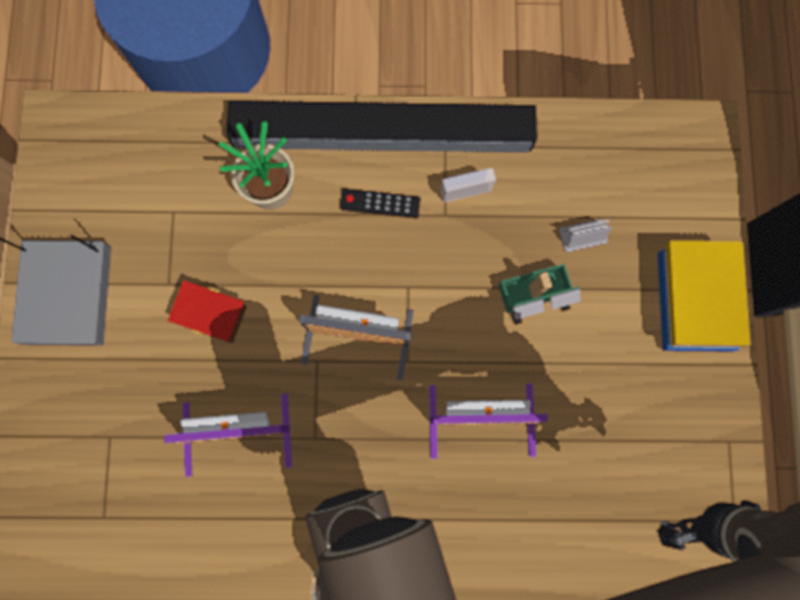

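Side view: the grey rattan screen is at (430,360), and the purple look-alikes are at (570,310) and (480,520). The green caddy is at (470,250), the coin box at (305,495). In the top view the screen is at (357,325), with its orange stud at about (365,321). The purple ones are at (228,430) and (488,415). The caddy is at (540,290) and its wooden grip at (543,283).

Candidates (top view): the screen could be grey (357,325), purple (228,430) or purple (488,415), and I choose the grey one. The only green caddy is at (540,290); the chip holder at (585,235) is steel. I'll check this choice in a close crop.

```bash
python3 - <<'E'
import cv2,numpy as np
t=np.load("pics/top0.npy")[:,:,::-1];s=np.load("pics/side0.npy")[:,:,::-1]
a=cv2.resize(t[160:235,185:385],None,fx=4,fy=4,interpolation=cv2.INTER_CUBIC)
b=cv2.resize(s[130:205,225:425][:, :],None,fx=4,fy=4,interpolation=cv2.INTER_CUBIC)
cv2.imwrite("pics/c1.png",np.vstack([a,b]))
c=cv2.resize(s[135:285,225:335],None,fx=4,fy=4,interpolation=cv2.INTER_CUBIC)
cv2.imwrite("pics/c2.png",c)
E
```

```text
(no output)
```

View pics/c1.png

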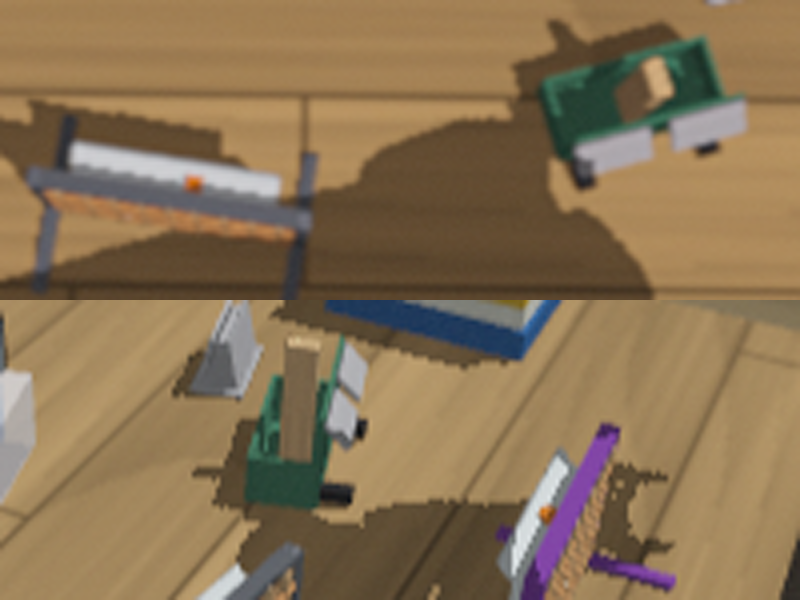

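View pics/c2.png

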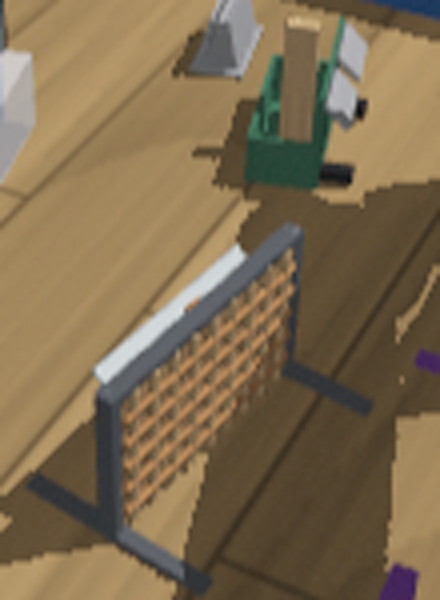

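Crop c1 confirms the choice. Upper half: grey screen with the cleat ends at (75,142) and (280,175) and the stud at (194,183). The green caddy's strip tips run from (583,178) to (747,125) and its grip top is at (655,83). Crop c2: the screen top ends are at (100,390) and (298,227). Next I'll fit planar poses.

```bash
cat > h.py <<'E'
import numpy as np
from scipy.optimize import least_squares
from bench import camera_params
C={n:camera_params(n) for n in("side","top")}
def proj(n,P):
    p=C[n];P=np.atleast_2d(P);T=np.linalg.inv(p["world_from_camera"])
    q=P@T[:3,:3].T+T[:3,3];f=192/np.tan(np.radians(p["fov_y"]/2))
    return np.c_[p["cx"]+f*q[:,0]/-q[:,2],p["cy"]-f*q[:,1]/-q[:,2]]
def w(pose,L):
    x,y,t=pose;L=np.atleast_2d(L).astype(float);c,s=np.cos(t),np.sin(t)
    return np.c_[x+c*L[:,0]-s*L[:,1],y+s*L[:,0]+c*L[:,1],L[:,2]]
def un(pts,ox,oy,k=4): return (np.array(pts,float)+.5)/k-.5+[ox,oy]
def fit(obs,x0):
    def r(p): return np.concatenate([(proj(n,w(p,L))-u).ravel() for n,L,u in obs])
    s=least_squares(r,x0,loss="soft_l1")
    for n,L,u in obs: print(n,(proj(n,w(s.x,L))-u).round(1).tolist())
    return s.x
E
python3 - <<'E'
from h import *
tL=[[0,100,124],[-12,100,124],[0,-100,124],[-12,-100,124],[21.5,75,110],[21.5,-75,110]]
tu=un([[32,168],[28,186],[311,212],[309,231],[75,142],[280,175]],185,160)
sL=[[0,100,124],[-12,100,124],[0,-100,124],[-12,-100,124],[21.5,75,110],[21.5,-75,110]]
su=un([[100,390],[121,397],[290,226],[302,233],[97,372],[238,246]],225,135)
s=fit([("top",tL,tu),("side",sL,su)],[450,50,-.1]);print("screen",s)
# stud
st=fit([("top",[[7.5,0,105]],un([[194,183]],185,160))],[s[0],s[1],s[2]]) if 0 else None
for y in range(-28,29,7): print(y,(proj("top",w(s,[7.5,y,105]))).round(2).tolist())
print("stud obs",un([[194,183]],185,160), "side",un([[192,305]],225,135),proj("side",w(s,[[7.5,-20,105],[7.5,-10,105],[7.5,0,105]])))
# caddy, origin grip centre
g=[[14,7,118],[14,-7,118],[-14,7,118],[-14,-7,118]]
cu=un([[541,82],[707,38]],185,160)
tL=[[32,65,45],[32,-65,45],[-47,65,62],[-47,8.5,62],[-47,-8.5,62],[-47,-65,62],[0,0,118]]
tu=un([[541,82],[707,38],[583,178],[655,155],[678,150],[747,125],[656,80]],185,160)
sL=[[0,0,118],[32,65,0],[-28,65,0]]
su=un([[303,344-300],[247,200],[318,206]],225,130)
c=fit([("top",tL,tu),("side",sL,su)],[480,-270,.25]);print("caddy grip",c)
E
```

```text
top [[-0.1, 0.3], [0.1, -0.1], [0.0, 0.2], [-0.1, -0.4], [-0.3, 1.5], [0.2, 1.3]]
side [[-0.4, 0.3], [-1.6, 0.8], [-0.5, -1.2], [0.3, -1.2], [0.0, -0.8], [0.3, -0.5]]
screen [ 4.81208511e+02  4.09408753e+01 -1.45130263e-01]
-28 [[237.82, 207.2]]
-21 [[235.41, 206.83]]
-14 [[233.0, 206.45]]
-7 [[230.59, 206.08]]
0 [[228.18, 205.7]]
7 [[225.76, 205.33]]
14 [[223.36, 204.95]]
21 [[220.95, 204.58]]
28 [[218.54, 204.2]]
stud obs [[233.125 205.375]] side [[272.625 210.875]] [[276.58080526 210.00986789]
 [274.28889183 212.0776913 ]
 [271.96629356 214.17319936]]
top [[1.0, 0.1], [-0.3, -1.2], [-0.2, -0.1], [-0.3, 0.1], [-0.7, -0.3], [-0.2, 0.5], [0.9, -0.4]]
side [[0.4, -0.7], [0.1, 0.3], [0.5, 0.9]]
caddy grip [ 5.67662054e+02 -3.08705734e+02  3.10204431e-01]
```

Emit:
play_rows --steps '[{"dx":0.01,"dy":-0.0012},{"dx":0.02,"dy":-0.0025},{"dx":0.0275,"dy":-0.0036},{"dx":0.0275,"dy":-0.0036},{"dx":0.0275,"dy":-0.0036},{"dx":0.0275,"dy":-0.0036},{"dx":0.0275,"dy":-0.0036},{"dx":0.0275,"dy":-0.0036},{"dx":0.0275,"dy":-0.0036},{"dx":0.0275,"dy":-0.0036},{"dx":0.0275,"dy":-0.0036},{"dx":0.0275,"dy":-0.0036},{"dx":0.0275,"dy":-0.0036},{"dx":0.0275,"dy":-0.0036},{"dx":0.0275,"dy":-0.0036},{"dx":0.0275,"dy":-0.0036},{"dx":0.02,"dy":-0.0025},{"dx":0.012,"dy":-0.0014},{"dx":0},{"dx":0}]' --fingers 100

```text
schema error: expected keys dx, dy, dz, ax, ay, az
```

Emit:
play_rows --steps '[{"dx":0.01,"dy":-0.0012,"dz":0,"ax":0,"ay":0,"az":0},{"dx":0.02,"dy":-0.0025,"dz":0,"ax":0,"ay":0,"az":0},{"dx":0.0275,"dy":-0.0036,"dz":0,"ax":0,"ay":0,"az":0},{"dx":0.0275,"dy":-0.0036,"dz":0,"ax":0,"ay":0,"az":0},{"dx":0.0275,"dy":-0.0036,"dz":0,"ax":0,"ay":0,"az":0},{"dx":0.0275,"dy":-0.0036,"dz":0,"ax":0,"ay":0,"az":0},{"dx":0.0275,"dy":-0.0036,"dz":0,"ax":0,"ay":0,"az":0},{"dx":0.0275,"dy":-0.0036,"dz":0,"ax":0,"ay":0,"az":0},{"dx":0.0275,"dy":-0.0036,"dz":0,"ax":0,"ay":0,"az":0},{"dx":0.0275,"dy":-0.0036,"dz":0,"ax":0,"ay":0,"az":0},{"dx":0.0275,"dy":-0.0036,"dz":0,"ax":0,"ay":0,"az":0},{"dx":0.0275,"dy":-0.0036,"dz":0,"ax":0,"ay":0,"az":0},{"dx":0.0275,"dy":-0.0036,"dz":0,"ax":0,"ay":0,"az":0},{"dx":0.0275,"dy":-0.0036,"dz":0,"ax":0,"ay":0,"az":0},{"dx":0.0275,"dy":-0.0036,"dz":0,"ax":0,"ay":0,"az":0},{"dx":0.0275,"dy":-0.0036,"dz":0,"ax":0,"ay":0,"az":0},{"dx":0.02,"dy":-0.0025,"dz":0,"ax":0,"ay":0,"az":0},{"dx":0.012,"dy":-0.0014,"dz":0,"ax":0,"ay":0,"az":0},{"dx":0,"dy":0,"dz":0,"ax":0,"ay":0,"az":0},{"dx":0,"dy":0,"dz":0,"ax":0,"ay":0,"az":0}]' --fingers 100

```text
time_s: 1.77
ee_pos: [567.8, -308.6, 222.8]
tcp_rot: [-3.141, 0.001, 0.31]
ft_force: [0.1, -0.2, 1.5]
width: 85.6
grasp_force: 0.0
```

Emit:
play_rows --steps '[{"dx":0,"dy":0,"dz":0.015,"ax":0,"ay":0,"az":0},{"dx":0,"dy":0,"dz":0.02,"ax":0,"ay":0,"az":0},{"dx":0,"dy":0,"dz":0.02,"ax":0,"ay":0,"az":0},{"dx":0,"dy":0,"dz":0.02,"ax":0,"ay":0,"az":0},{"dx":0,"dy":0,"dz":0.015,"ax":0,"ay":0,"az":0},{"dx":0,"dy":0,"dz":0.015,"ax":0,"ay":0,"az":0},{"dx":0,"dy":0,"dz":0.01,"ax":0,"ay":0,"az":0},{"dx":0,"dy":0,"dz":0.01,"ax":0,"ay":0,"az":0},{"dx":0,"dy":0,"dz":0,"ax":0,"ay":0,"az":0},{"dx":0,"dy":0,"dz":0,"ax":0,"ay":0,"az":0}]'

```text
time_s: 2.6
ee_pos: [567.3, -309.3, 98.4]
tcp_rot: [-3.141, 0.0, 0.308]
ft_force: [-0.0, 0.7, 0.5]
width: 85.5
grasp_force: 0.0
```

Emit:
play_rows --steps '[{"dx":0,"dy":0,"dz":0,"ax":0,"ay":0,"az":0},{"dx":0,"dy":0,"dz":0,"ax":0,"ay":0,"az":0},{"dx":0,"dy":0,"dz":0,"ax":0,"ay":0,"az":0},{"dx":0,"dy":0,"dz":0,"ax":0,"ay":0,"az":0},{"dx":0,"dy":0,"dz":0,"ax":0,"ay":0,"az":0},{"dx":0,"dy":0,"dz":0,"ax":0,"ay":0,"az":0},{"dx":0,"dy":0,"dz":0,"ax":0,"ay":0,"az":0},{"dx":0,"dy":0,"dz":0,"ax":0,"ay":0,"az":0},{"dx":0,"dy":0,"dz":0,"ax":0,"ay":0,"az":0},{"dx":0,"dy":0,"dz":0,"ax":0,"ay":0,"az":0},{"dx":0,"dy":0,"dz":0,"ax":0,"ay":0,"az":0},{"dx":0,"dy":0,"dz":0,"ax":0,"ay":0,"az":0}]' --fingers 0 --newtons 50

```text
time_s: 3.6
ee_pos: [567.8, -308.8, 98.4]
tcp_rot: [-3.141, -0.0, 0.309]
ft_force: [0.0, 3.1, 2.5]
width: 12.4
grasp_force: 52.5
```

Emit:
play_rows --steps '[{"dx":0,"dy":0,"dz":-0.005,"ax":0,"ay":0,"az":0},{"dx":0,"dy":0,"dz":-0.01,"ax":0,"ay":0,"az":0},{"dx":0,"dy":0,"dz":-0.015,"ax":0,"ay":0,"az":0},{"dx":0,"dy":0,"dz":-0.02,"ax":0,"ay":0,"az":0},{"dx":0,"dy":0,"dz":-0.02,"ax":0,"ay":0,"az":0},{"dx":0,"dy":0,"dz":-0.02,"ax":0,"ay":0,"az":0},{"dx":0,"dy":0,"dz":-0.02,"ax":0,"ay":0,"az":0},{"dx":0,"dy":0,"dz":-0.01,"ax":0,"ay":0,"az":0},{"dx":0,"dy":0,"dz":-0.005,"ax":0,"ay":0,"az":0},{"dx":0,"dy":0,"dz":0,"ax":0,"ay":0,"az":0},{"dx":0,"dy":0,"dz":0,"ax":0,"ay":0,"az":0}]'

```text
time_s: 4.52
ee_pos: [567.6, -309.1, 222.4]
tcp_rot: [-3.141, 0.001, 0.309]
ft_force: [-0.5, 0.8, -4.3]
width: 12.6
grasp_force: 51.8
```

```bash
python3 - <<'E'
from bench import arm,capture
import cv2,numpy as np
t=capture("top");s=capture("side");np.save("pics/t1.npy",t);np.save("pics/s1.npy",s)
a=cv2.resize(t[125:225,285:385,::-1],None,fx=4,fy=4,interpolation=cv2.INTER_CUBIC)
b=cv2.resize(s[90:190,260:360,::-1],None,fx=4,fy=4,interpolation=cv2.INTER_CUBIC)
cv2.imwrite("pics/c3.png",np.hstack([a,b]));print(arm.observe())
E
```

```text
{'time_s': 4.6167, 'joint_positions': array([-4.98516410e-01,  3.65631103e-01,  2.64241196e-01,  1.47180602e+00,
       -1.27769978e-04,  2.33431511e+00]), 'joint_velocities': array([-0.00075694, -0.00031047, -0.00355511,  0.00215601,  0.00121413,
        0.00277376]), 'effort': array([-1.94670557e-02, -6.18016076e+01,  3.73582220e+01,  3.48777103e-02,
       -1.77264697e-02, -4.71972635e-05]), 'ee_pos': array([ 567.28741039, -308.86276007,  221.7029672 ]), 'tcp_rot': array([-3.13994751e+00,  1.75154600e-03,  3.08762732e-01]), 'ft_force': array([-0.80231353, -0.62736835, -3.86836531]), 'moment': array([ 0.0339652 ,  0.01243234, -0.0224041 ]), 'grasp_force': 51.808302998542786, 'width': 12.489172478032403}
```

View pics/c3.png

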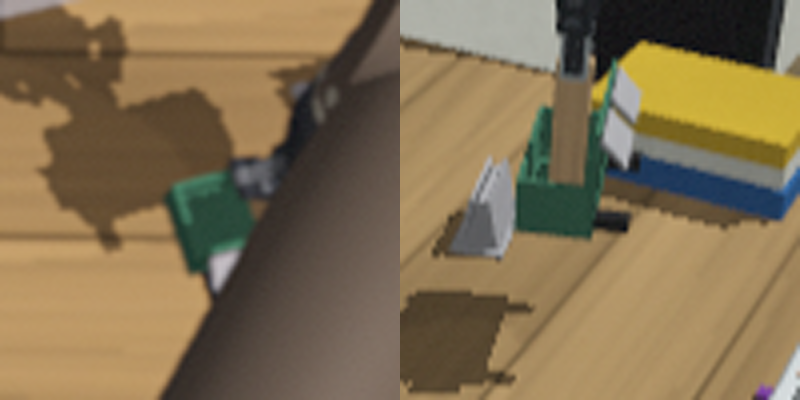

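The caddy is held upright and clear of the bench, with its tray bottom edge at (518,228)-(592,237) in the right half. It hasn't slipped visibly. Next: caddy offset in the hand and targets.

```bash
cat >> h.py <<'E'
from scipy.spatial.transform import Rotation as Ro
SCR=np.array([481.2,40.9,-0.145]); EX=0.0; EZ=1.6
def tool(tilt,yaw=None):
    yaw=SCR[2] if yaw is None else yaw
    return Ro.from_euler("ZYX",[yaw,-tilt,np.pi]).as_matrix()  # caddy R then flip
def tcp_for(tip,tilt):
    Rc=Ro.from_euler("ZY",[SCR[2],-tilt]).as_matrix()
    return w(SCR,tip)[0]-Rc@np.array([-47+EX,0,-38+EZ])
def tip_now(o):
    Rt=Ro.from_euler("xyz",o["tcp_rot"]).as_matrix()
    Rc=Rt@np.diag([1,-1,-1.]);P=np.array(o["ee_pos"])+Rc@np.array([-47+EX,0,-38+EZ])
    Rs=Ro.from_euler("z",SCR[2]).as_matrix()
    e=Ro.from_matrix(Rs.T@Rc).as_euler("ZYX")
    return Rs.T@(P-[SCR[0],SCR[1],0]),e,Rt,Rs
def rep(o,tip=None,tilt=None):
    t,e,Rt,Rs=tip_now(o)
    print("t",round(o["time_s"],2),"tip",t.round(1),"yaw/tilt/roll",(e*[1,-1,1]).round(3),"F scr",(Rs.T@o["ft_force"]).round(1),"M scr",(Rs.T@o["moment"]).round(2),"w",round(o["width"],1))
    if tip is not None:
        d=tcp_for(tip,tilt)-o["ee_pos"];Rr=Ro.from_matrix(Rt.T@tool(tilt)).as_rotvec()
        print(" shift tool mm",(Rt.T@d).round(1),"rotvec",Rr.round(3))
E
python3 - <<'E'
from h import *
from bench import arm
o=arm.observe();z=124
# caddy check, origin grip centre
L=np.array([[32,65,0+z],[-28,65,0+z]])
c=fit([("side",L,un([[518-400,230],[592-400,237]],260,90)),("top",[[32,65,45+z]],un([[168,188]],285,125))],[567,-309,.31]);print(c)
rep(o,[60,4,140],0.44)
t0=tcp_for([60,4,140],.44);print(t0)
E
```

```text
side [[-0.8, 0.9], [0.2, -0.0]]
top [[0.5, 0.2]]
[ 5.75365412e+02 -3.08198235e+02  4.30058848e-01]
t 4.62 tip [  93.4 -354.2  185.4] yaw/tilt/roll [ 0.454 -0.002  0.002] F scr [-0.7 -0.7 -3.9] M scr [ 0.03  0.02 -0.02] w 12.5
 shift tool mm [ 104.3 -324.8   29.1] rotvec [-0.101  0.434  0.446]
[567.8839144   32.28441786 192.9521154 ]
```

Emit:
play_rows --steps '[{"dx":0.0035,"dy":-0.0108,"dz":0,"ax":0,"ay":0,"az":0},{"dx":0.007,"dy":-0.0217,"dz":0,"ax":0,"ay":0,"az":0},{"dx":0.007,"dy":-0.0217,"dz":0,"ax":0,"ay":0,"az":0},{"dx":0.007,"dy":-0.0217,"dz":0,"ax":0,"ay":0,"az":0},{"dx":0.007,"dy":-0.0217,"dz":0,"ax":0,"ay":0,"az":0},{"dx":0.007,"dy":-0.0217,"dz":0,"ax":0,"ay":0,"az":0},{"dx":0.007,"dy":-0.0217,"dz":0,"ax":0,"ay":0,"az":0},{"dx":0.007,"dy":-0.0217,"dz":0,"ax":0,"ay":0,"az":0},{"dx":0.007,"dy":-0.0217,"dz":0,"ax":0,"ay":0,"az":0},{"dx":0.007,"dy":-0.0217,"dz":0,"ax":0,"ay":0,"az":0},{"dx":0.007,"dy":-0.0217,"dz":0,"ax":0,"ay":0,"az":0},{"dx":0.007,"dy":-0.0217,"dz":0,"ax":0,"ay":0,"az":0},{"dx":0.007,"dy":-0.0217,"dz":0,"ax":0,"ay":0,"az":0},{"dx":0.007,"dy":-0.0217,"dz":0,"ax":0,"ay":0,"az":0},{"dx":0.007,"dy":-0.0217,"dz":0,"ax":0,"ay":0,"az":0},{"dx":0.0035,"dy":-0.0108,"dz":0,"ax":0,"ay":0,"az":0},{"dx":0,"dy":0,"dz":0,"ax":0,"ay":0,"az":0}]'

```text
time_s: 6.03
ee_pos: [568.2, 35.5, 222.7]
tcp_rot: [-3.141, 0.001, 0.312]
ft_force: [0.3, -0.5, -3.7]
width: 12.4
grasp_force: 51.8
```

Emit:
play_rows --steps '[{"dx":0,"dy":0,"dz":0,"ax":0,"ay":0,"az":0.054},{"dx":0,"dy":0,"dz":0,"ax":0,"ay":0,"az":0.08},{"dx":0,"dy":0,"dz":0,"ax":0,"ay":0,"az":0.08},{"dx":0,"dy":0,"dz":0,"ax":0,"ay":0,"az":0.08},{"dx":0,"dy":0,"dz":0,"ax":0,"ay":0,"az":0.08},{"dx":0,"dy":0,"dz":0,"ax":0,"ay":0,"az":0.08},{"dx":0,"dy":0,"dz":0,"ax":0,"ay":0.04,"az":0},{"dx":0,"dy":0,"dz":0,"ax":0,"ay":0.06,"az":0},{"dx":0,"dy":0,"dz":0,"ax":0,"ay":0.06,"az":0},{"dx":0,"dy":0,"dz":0,"ax":0,"ay":0.06,"az":0},{"dx":0,"dy":0,"dz":0,"ax":0,"ay":0.06,"az":0},{"dx":0,"dy":0,"dz":0,"ax":0,"ay":0.06,"az":0},{"dx":0,"dy":0,"dz":0,"ax":0,"ay":0.06,"az":0},{"dx":0,"dy":0,"dz":0,"ax":0,"ay":0.04,"az":0},{"dx":0,"dy":0,"dz":0,"ax":0,"ay":0,"az":0},{"dx":0,"dy":0,"dz":0,"ax":0,"ay":0,"az":0}]'

```text
time_s: 7.37
ee_pos: [565.9, -26.4, 222.8]
tcp_rot: [-3.093, -0.434, -0.072]
ft_force: [-0.4, 0.6, -4.0]
width: 12.5
grasp_force: 51.8
```

```bash
python3 - <<'E'
from h import *
from bench import arm,capture
import cv2
o=arm.observe();rep(o,[60,4,140],0.44)
s=capture("side")[:,:,::-1];t=capture("top")[:,:,::-1]
np.save("pics/s2.npy",s)
cv2.imwrite("pics/c4.png",np.hstack([cv2.resize(s[125:275,200:300],None,fx=4,fy=4,interpolation=cv2.INTER_CUBIC),cv2.resize(t[150:300,185:285],None,fx=4,fy=4,interpolation=cv2.INTER_CUBIC)]))
E
```

```text
t 7.37 tip [ 66.2 -54.6 170. ] yaw/tilt/roll [0.073 0.434 0.048] F scr [-0.4  0.5 -4. ] M scr [-0.21  0.8  -0.01] w 12.5
 shift tool mm [-14.6 -57.4  28.9] rotvec [-0.079  0.007  0.066]
```

View pics/c4.png

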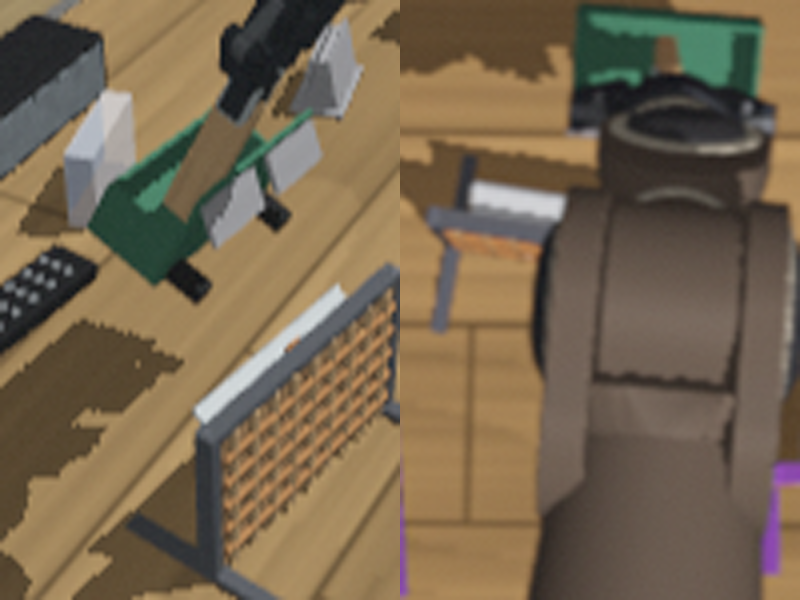

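The picture shows the caddy tipped in the hand, strip at (240,200), clear of the screen. However, the wrist (joint 6) hit its range limit, so this grasp can't reach the screen's yaw. I'll set the caddy down upright on free bench and regrasp with a half turn.

```bash
python3 - <<'E'
from h import *
from bench import arm
o=arm.observe();print(o["joint_positions"].round(3))
Rt=Ro.from_euler("xyz",o["tcp_rot"]).as_matrix()
Rg=Ro.from_euler("ZX",[0.15,np.pi]).as_matrix()
print("rot",Ro.from_matrix(Rt.T@Rg).as_rotvec().round(4), "then shift upright", (Rg.T@(np.array([566,-170,222])-o["ee_pos"])).round(1))
E
```

```text
[-0.072 -0.15  -0.404  0.882  0.049  3.141]
rot [ 0.0005 -0.4381 -0.2072] then shift upright [-22.8 141.9   1.3]
```

Emit:
play_rows --steps '[{"dx":0,"dy":0,"dz":0,"ax":0,"ay":-0.0548,"az":-0.0259},{"dx":0,"dy":0,"dz":0,"ax":0,"ay":-0.0548,"az":-0.0259},{"dx":0,"dy":0,"dz":0,"ax":0,"ay":-0.0548,"az":-0.0259},{"dx":0,"dy":0,"dz":0,"ax":0,"ay":-0.0548,"az":-0.0259},{"dx":0,"dy":0,"dz":0,"ax":0,"ay":-0.0548,"az":-0.0259},{"dx":0,"dy":0,"dz":0,"ax":0,"ay":-0.0548,"az":-0.0259},{"dx":0,"dy":0,"dz":0,"ax":0,"ay":-0.0548,"az":-0.0259},{"dx":0,"dy":0,"dz":0,"ax":0,"ay":-0.0545,"az":-0.0259},{"dx":0,"dy":0.008,"dz":0,"ax":0,"ay":0,"az":0},{"dx":-0.0025,"dy":0.018,"dz":0,"ax":0,"ay":0,"az":0},{"dx":-0.0025,"dy":0.018,"dz":0,"ax":0,"ay":0,"az":0},{"dx":-0.0025,"dy":0.018,"dz":0,"ax":0,"ay":0,"az":0},{"dx":-0.0025,"dy":0.018,"dz":0,"ax":0,"ay":0,"az":0},{"dx":-0.0025,"dy":0.018,"dz":0,"ax":0,"ay":0,"az":0},{"dx":-0.0025,"dy":0.018,"dz":0,"ax":0,"ay":0,"az":0},{"dx":-0.0025,"dy":0.018,"dz":0,"ax":0,"ay":0,"az":0},{"dx":0,"dy":0.008,"dz":0,"ax":0,"ay":0,"az":0},{"dx":0,"dy":0,"dz":0,"ax":0,"ay":0,"az":0},{"dx":0,"dy":0,"dz":0,"ax":0,"ay":0,"az":0}]'

```text
time_s: 9.05
ee_pos: [571.6, -169.2, 223.3]
tcp_rot: [3.142, -0.002, 0.149]
ft_force: [0.4, -0.2, -3.8]
width: 12.4
grasp_force: 51.8
```

Lower gently. Contact is expected at z ≈ 98.4.

Emit:
play_rows --steps '[{"dx":0,"dy":0,"dz":0.01,"ax":0,"ay":0,"az":0},{"dx":0,"dy":0,"dz":0.02,"ax":0,"ay":0,"az":0},{"dx":0,"dy":0,"dz":0.02,"ax":0,"ay":0,"az":0},{"dx":0,"dy":0,"dz":0.02,"ax":0,"ay":0,"az":0},{"dx":0,"dy":0,"dz":0.02,"ax":0,"ay":0,"az":0},{"dx":0,"dy":0,"dz":0.015,"ax":0,"ay":0,"az":0},{"dx":0,"dy":0,"dz":0.008,"ax":0,"ay":0,"az":0},{"dx":0,"dy":0,"dz":0.005,"ax":0,"ay":0,"az":0},{"dx":0,"dy":0,"dz":0.003,"ax":0,"ay":0,"az":0},{"dx":0,"dy":0,"dz":0.0015,"ax":0,"ay":0,"az":0},{"dx":0,"dy":0,"dz":0.0015,"ax":0,"ay":0,"az":0},{"dx":0,"dy":0,"dz":0,"ax":0,"ay":0,"az":0},{"dx":0,"dy":0,"dz":0,"ax":0,"ay":0,"az":0}]'

```text
time_s: 10.13
ee_pos: [571.9, -169.2, 100.1]
tcp_rot: [3.141, -0.002, 0.15]
ft_force: [-0.4, 0.1, -3.4]
width: 12.4
grasp_force: 51.8
```

Emit:
play_rows --steps '[{"dx":0,"dy":0,"dz":0.001,"ax":0,"ay":0,"az":0},{"dx":0,"dy":0,"dz":0.001,"ax":0,"ay":0,"az":0},{"dx":0,"dy":0,"dz":0,"ax":0,"ay":0,"az":0},{"dx":0,"dy":0,"dz":0,"ax":0,"ay":0,"az":0}]'

```text
time_s: 10.47
ee_pos: [572.0, -168.9, 98.2]
tcp_rot: [3.141, -0.003, 0.15]
ft_force: [0.0, 2.4, 1.3]
width: 12.5
grasp_force: 52.4
```

Emit:
play_rows --steps '[{"dx":0,"dy":0,"dz":0,"ax":0,"ay":0,"az":0},{"dx":0,"dy":0,"dz":0,"ax":0,"ay":0,"az":0},{"dx":0,"dy":0,"dz":0,"ax":0,"ay":0,"az":0},{"dx":0,"dy":0,"dz":0,"ax":0,"ay":0,"az":0},{"dx":0,"dy":0,"dz":0,"ax":0,"ay":0,"az":0},{"dx":0,"dy":0,"dz":0,"ax":0,"ay":0,"az":0},{"dx":0,"dy":0,"dz":-0.015,"ax":0,"ay":0,"az":0},{"dx":0,"dy":0,"dz":-0.02,"ax":0,"ay":0,"az":0},{"dx":0,"dy":0,"dz":-0.025,"ax":0,"ay":0,"az":0},{"dx":0,"dy":0,"dz":-0.015,"ax":0,"ay":0,"az":0},{"dx":0,"dy":0,"dz":0,"ax":0,"ay":0,"az":0}]' --fingers 100

```text
time_s: 11.38
ee_pos: [573.1, -169.5, 176.3]
tcp_rot: [3.138, -0.007, 0.15]
ft_force: [0.2, 0.2, -0.2]
width: 85.4
grasp_force: 0.0
```

```bash
python3 - <<'E'
from h import *
from bench import arm,capture
import cv2
o=arm.observe();print(o["ee_pos"],o["tcp_rot"],o["joint_positions"].round(3),o["width"],o["ft_force"])
s=capture("side")[:,:,::-1]; np.save("pics/s3.npy",s)
cv2.imwrite("pics/c5.png",cv2.resize(s[100:200,230:340],None,fx=6,fy=6,interpolation=cv2.INTER_CUBIC))
E
```

```text
[ 573.05483414 -169.52914679  176.25993832] [ 3.13848862 -0.00671298  0.15032771] [-0.288  0.261  0.022  1.325  0.     2.704] 85.44115524597413 [ 0.1516731   0.20760171 -0.22355367]
```

View pics/c5.png

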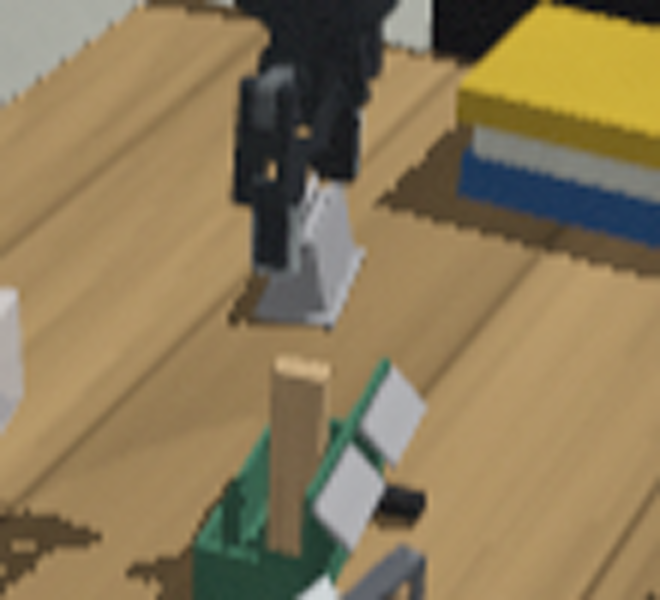

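The caddy stands upright, grip top at about (302,371), strip tips from (335,550) to (427,407), and the gripper is clear above it. I'll turn the hand half a turn.

Emit:
play_rows --steps '[{"dx":0,"dy":0,"dz":0,"ax":0,"ay":0,"az":-0.06},{"dx":0,"dy":0,"dz":0,"ax":0,"ay":0,"az":-0.12},{"dx":0,"dy":0,"dz":0,"ax":0,"ay":0,"az":-0.12},{"dx":0,"dy":0,"dz":0,"ax":0,"ay":0,"az":-0.12},{"dx":0,"dy":0,"dz":0,"ax":0,"ay":0,"az":-0.12},{"dx":0,"dy":0,"dz":0,"ax":0,"ay":0,"az":-0.12},{"dx":0,"dy":0,"dz":0,"ax":0,"ay":0,"az":-0.12},{"dx":0,"dy":0,"dz":0,"ax":0,"ay":0,"az":-0.12},{"dx":0,"dy":0,"dz":0,"ax":0,"ay":0,"az":-0.12},{"dx":0,"dy":0,"dz":0,"ax":0,"ay":0,"az":-0.12},{"dx":0,"dy":0,"dz":0,"ax":0,"ay":0,"az":-0.12},{"dx":0,"dy":0,"dz":0,"ax":0,"ay":0,"az":-0.12},{"dx":0,"dy":0,"dz":0,"ax":0,"ay":0,"az":-0.12},{"dx":0,"dy":0,"dz":0,"ax":0,"ay":0,"az":-0.12},{"dx":0,"dy":0,"dz":0,"ax":0,"ay":0,"az":-0.12},{"dx":0,"dy":0,"dz":0,"ax":0,"ay":0,"az":-0.12},{"dx":0,"dy":0,"dz":0,"ax":0,"ay":0,"az":-0.12},{"dx":0,"dy":0,"dz":0,"ax":0,"ay":0,"az":-0.12},{"dx":0,"dy":0,"dz":0,"ax":0,"ay":0,"az":-0.12},{"dx":0,"dy":0,"dz":0,"ax":0,"ay":0,"az":-0.12}]'

```text
time_s: 13.1
ee_pos: [570.8, -168.9, 170.6]
tcp_rot: [-3.141, -0.001, 2.496]
ft_force: [0.1, -0.6, 0.0]
width: 85.2
grasp_force: 0.0
```

Emit:
play_rows --steps '[{"dx":0,"dy":0,"dz":0,"ax":0,"ay":0,"az":-0.12},{"dx":0,"dy":0,"dz":0,"ax":0,"ay":0,"az":-0.12},{"dx":0,"dy":0,"dz":0,"ax":0,"ay":0,"az":-0.12},{"dx":0,"dy":0,"dz":0,"ax":0,"ay":0,"az":-0.12},{"dx":0,"dy":0,"dz":0,"ax":0,"ay":0,"az":-0.12},{"dx":0,"dy":0,"dz":0,"ax":0,"ay":0,"az":-0.12},{"dx":0,"dy":0,"dz":0,"ax":0,"ay":0,"az":-0.08},{"dx":0,"dy":0,"dz":0,"ax":0,"ay":0,"az":0},{"dx":0,"dy":0,"dz":0,"ax":0,"ay":0,"az":0}]'

```text
time_s: 13.85
ee_pos: [570.9, -168.9, 171.1]
tcp_rot: [3.141, -0.0, -2.995]
ft_force: [0.7, -0.2, -0.6]
width: 85.1
grasp_force: 0.0
```

```bash
python3 - <<'E'
from h import *
from bench import arm
o=arm.observe();print(o["ee_pos"].round(1),o["tcp_rot"].round(3),o["joint_positions"].round(3))
L=[[0,0,118],[-47,65,62],[-47,8.5,62],[-47,-8.5,62],[-47,-65,62]]
u=un([[302,371],[335,550],[385,487],[390,465],[427,407]],230,100,6)
print(fit([("side",L,u)],[572,-169,.15]))
E
```

```text
[ 570.9 -168.9  171.1] [ 3.141 -0.    -2.995] [-0.288  0.264  0.015  1.323  0.    -0.434]
side [[0.0, -1.3], [0.6, 0.0], [-1.0, -0.1], [0.1, 0.5], [0.0, 0.5]]
[ 5.73414746e+02 -1.71040302e+02  9.03622665e-02]
```

Emit:
play_rows --steps '[{"dx":-0.001,"dy":0,"dz":0.01,"ax":0,"ay":0,"az":0},{"dx":0,"dy":0,"dz":0.02,"ax":0,"ay":0,"az":0},{"dx":0,"dy":0,"dz":0.02,"ax":0,"ay":0,"az":0},{"dx":0,"dy":0,"dz":0.015,"ax":0,"ay":0,"az":0},{"dx":0,"dy":0,"dz":0.0075,"ax":0,"ay":0,"az":0},{"dx":0,"dy":0,"dz":0,"ax":0,"ay":0,"az":0},{"dx":0,"dy":0,"dz":0,"ax":0,"ay":0,"az":0}]'

```text
time_s: 14.43
ee_pos: [572.3, -168.8, 99.5]
tcp_rot: [-3.141, 0.001, -2.993]
ft_force: [0.4, -0.7, 0.7]
width: 85.3
grasp_force: 0.0
```

Emit:
play_rows --steps '[{"dx":0,"dy":0,"dz":0,"ax":0,"ay":0,"az":0},{"dx":0,"dy":0,"dz":0,"ax":0,"ay":0,"az":0},{"dx":0,"dy":0,"dz":0,"ax":0,"ay":0,"az":0},{"dx":0,"dy":0,"dz":0,"ax":0,"ay":0,"az":0},{"dx":0,"dy":0,"dz":0,"ax":0,"ay":0,"az":0},{"dx":0,"dy":0,"dz":0,"ax":0,"ay":0,"az":0},{"dx":0,"dy":0,"dz":0,"ax":0,"ay":0,"az":0},{"dx":0,"dy":0,"dz":0,"ax":0,"ay":0,"az":0},{"dx":0,"dy":0,"dz":0,"ax":0,"ay":0,"az":0},{"dx":0,"dy":0,"dz":0,"ax":0,"ay":0,"az":0},{"dx":0,"dy":0,"dz":0,"ax":0,"ay":0,"az":0},{"dx":0,"dy":0,"dz":0,"ax":0,"ay":0,"az":0}]' --fingers 0 --newtons 50

```text
time_s: 15.43
ee_pos: [572.6, -168.6, 100.2]
tcp_rot: [-3.142, 0.002, -2.993]
ft_force: [-1.9, 5.1, 4.0]
width: 12.5
grasp_force: 51.5
```

```bash
cat >> h.py <<'E'
# regrasped: tool x = -caddy x, tool y = caddy y
F2=np.diag([-1,1,-1.])
def tool(tilt,yaw=None): return Ro.from_euler("ZY",[SCR[2] if yaw is None else yaw,-tilt]).as_matrix()@F2
def tip_now(o):
    Rt=Ro.from_euler("xyz",o["tcp_rot"]).as_matrix();Rc=Rt@F2
    P=np.array(o["ee_pos"])+Rc@np.array([-47+EX,0,-38+EZ]);Rs=Ro.from_euler("z",SCR[2]).as_matrix()
    return Rs.T@(P-[SCR[0],SCR[1],0]),Ro.from_matrix(Rs.T@Rc).as_euler("ZYX"),Rt,Rs
E
python3 - <<'E'
from h import *
from bench import arm
o=arm.observe();rep(o,[60,4,140],0.44)
R=Ro.from_euler("xyz",o["tcp_rot"]).as_matrix();print(o["ee_pos"],R.T@(tcp_for([60,4,140],.44)-o["ee_pos"]))
E
```

```text
t 15.43 tip [  75.7 -207.7   63.7] yaw/tilt/roll [ 0.294  0.002 -0.   ] F scr [-2.7  4.7  4. ] M scr [ 0.86  0.43 -0.02] w 12.5
 shift tool mm [-25.4 199.3 -92.7] rotvec [ 0.065 -0.435  0.289]
[ 572.55695842 -168.55610566  100.16880009] [-25.35292505 199.30604114 -92.74604026]
```

Emit:
play_rows --steps '[{"dx":0,"dy":0,"dz":-0.005,"ax":0,"ay":0,"az":0},{"dx":0,"dy":0,"dz":-0.015,"ax":0,"ay":0,"az":0},{"dx":0,"dy":0,"dz":-0.02,"ax":0,"ay":0,"az":0},{"dx":-0.002,"dy":0.005,"dz":-0.02,"ax":0,"ay":0,"az":0},{"dx":-0.005,"dy":0.01,"dz":-0.02,"ax":0,"ay":0,"az":0},{"dx":-0.005,"dy":0.02,"dz":-0.01,"ax":0,"ay":0,"az":0},{"dx":-0.005,"dy":0.02,"dz":-0.01,"ax":0,"ay":0,"az":0.04},{"dx":-0.005,"dy":0.02,"dz":0,"ax":0,"ay":0,"az":0.05},{"dx":-0.005,"dy":0.02,"dz":0,"ax":0,"ay":0,"az":0.05},{"dx":-0.005,"dy":0.02,"dz":0,"ax":0,"ay":0,"az":0.05},{"dx":-0.005,"dy":0.02,"dz":0,"ax":0,"ay":0,"az":0.05},{"dx":0,"dy":0.02,"dz":0,"ax":0,"ay":0,"az":0.05},{"dx":0,"dy":0.02,"dz":0,"ax":0,"ay":0,"az":0},{"dx":0,"dy":0.015,"dz":0,"ax":0,"ay":0,"az":0},{"dx":0,"dy":0.008,"dz":0,"ax":0,"ay":0,"az":0},{"dx":0,"dy":0,"dz":0,"ax":0,"ay":0,"az":0},{"dx":0,"dy":0,"dz":0,"ax":0,"ay":0,"az":0}]'

```text
time_s: 16.85
ee_pos: [606.1, 30.6, 199.5]
tcp_rot: [-3.14, 0.001, 3.001]
ft_force: [-0.3, 0.4, -3.8]
width: 12.6
grasp_force: 50.5
```

```bash
sed -i 's/EZ=1.6/EZ=0.7/' h.py; python3 - <<'E'
from h import *
from bench import arm
o=arm.observe();print(o["joint_positions"].round(2));rep(o,[50,4,135],0.44)
E
```

```text
[ 0.05  0.28  0.1   1.39 -0.    0.19]
t 16.85 tip [ 78.1   7.6 162.1] yaw/tilt/roll [ 0.004  0.001 -0.001] F scr [-0.3  0.3 -3.8] M scr [-0.04 -0.02  0.06] w 12.6
 shift tool mm [48.5 -3.7 10.7] rotvec [-0.    -0.439  0.004]
```

Emit:
play_rows --steps '[{"dx":0,"dy":0,"dz":0,"ax":0,"ay":-0.03,"az":0.004},{"dx":0,"dy":0,"dz":0,"ax":0,"ay":-0.06,"az":0},{"dx":0,"dy":0,"dz":0,"ax":0,"ay":-0.06,"az":0},{"dx":0,"dy":0,"dz":0,"ax":0,"ay":-0.06,"az":0},{"dx":0,"dy":0,"dz":0,"ax":0,"ay":-0.06,"az":0},{"dx":0,"dy":0,"dz":0,"ax":0,"ay":-0.06,"az":0},{"dx":0,"dy":0,"dz":0,"ax":0,"ay":-0.06,"az":0},{"dx":0,"dy":0,"dz":0,"ax":0,"ay":-0.05,"az":0},{"dx":0,"dy":0,"dz":0,"ax":0,"ay":0,"az":0},{"dx":0,"dy":0,"dz":0,"ax":0,"ay":0,"az":0}]'

```text
time_s: 17.68
ee_pos: [604.8, 30.0, 199.6]
tcp_rot: [-3.141, 0.44, 2.996]
ft_force: [0.9, 0.2, -3.8]
width: 12.3
grasp_force: 50.6
```

```bash
python3 - <<'E'
from h import *
from bench import arm
o=arm.observe();rep(o,[50,4,126],0.44);rep(o,[12,4,126],0.44);rep(o,[12,4,114],0.44)
E
```

```text
t 17.68 tip [ 97.2   7.1 145.8] yaw/tilt/roll [-0.001  0.44  -0.001] F scr [ 0.8  0.3 -3.8] M scr [0.1  0.79 0.03] w 12.3
 shift tool mm [51.2 -3.1 -2.2] rotvec [-0.001 -0.    -0.001]
t 17.68 tip [ 97.2   7.1 145.8] yaw/tilt/roll [-0.001  0.44  -0.001] F scr [ 0.8  0.3 -3.8] M scr [0.1  0.79 0.03] w 12.3
 shift tool mm [ 85.5  -3.2 -18.3] rotvec [-0.001 -0.    -0.001]
t 17.68 tip [ 97.2   7.1 145.8] yaw/tilt/roll [-0.001  0.44  -0.001] F scr [ 0.8  0.3 -3.8] M scr [0.1  0.79 0.03] w 12.3
 shift tool mm [90.6 -3.2 -7.5] rotvec [-0.001 -0.    -0.001]
```

Emit:
play_rows --steps '[{"dx":0.007,"dy":-0.0005,"dz":-0.0002,"ax":0,"ay":0,"az":0},{"dx":0.011,"dy":-0.0006,"dz":-0.0005,"ax":0,"ay":0,"az":0},{"dx":0.011,"dy":-0.0006,"dz":-0.0005,"ax":0,"ay":0,"az":0},{"dx":0.011,"dy":-0.0007,"dz":-0.0005,"ax":0,"ay":0,"az":0},{"dx":0.011,"dy":-0.0007,"dz":-0.0005,"ax":0,"ay":0,"az":0},{"dx":0.006,"dy":0,"dz":-0.003,"ax":0,"ay":0,"az":0},{"dx":0.006,"dy":0,"dz":-0.003,"ax":0,"ay":0,"az":0},{"dx":0.006,"dy":0,"dz":-0.003,"ax":0,"ay":0,"az":0},{"dx":0.006,"dy":0,"dz":-0.003,"ax":0,"ay":0,"az":0},{"dx":0.006,"dy":0,"dz":-0.0025,"ax":0,"ay":0,"az":0},{"dx":0.003,"dy":0,"dz":-0.0015,"ax":0,"ay":0,"az":0},{"dx":0,"dy":0,"dz":0,"ax":0,"ay":0,"az":0},{"dx":0,"dy":0,"dz":0,"ax":0,"ay":0,"az":0}]'

```text
time_s: 18.77
ee_pos: [523.0, 40.2, 180.7]
tcp_rot: [3.141, 0.442, 2.996]
ft_force: [0.6, 0.6, -3.1]
width: 12.3
grasp_force: 50.6
```

```bash
python3 - <<'E'
from h import *
from bench import arm,capture
import cv2
o=arm.observe();rep(o,[12,4,114],0.44)
s=capture("side")[:,:,::-1];t=capture("top")[:,:,::-1]
a=cv2.resize(s[130:255,205:305],None,fx=4,fy=4,interpolation=cv2.INTER_CUBIC)
cv2.imwrite("pics/c6.png",np.hstack([a,cv2.resize(t[160:285,185:285],None,fx=4,fy=4,interpolation=cv2.INTER_CUBIC)]))
E
```

```text
t 18.77 tip [ 14.9   5.4 126.9] yaw/tilt/roll [-0.     0.442  0.   ] F scr [ 0.5  0.7 -3.1] M scr [-0.06  0.78 -0.07] w 12.3
 shift tool mm [ 8.1 -1.4 10.5] rotvec [ 0.     0.002 -0.   ]
```

View pics/c6.png

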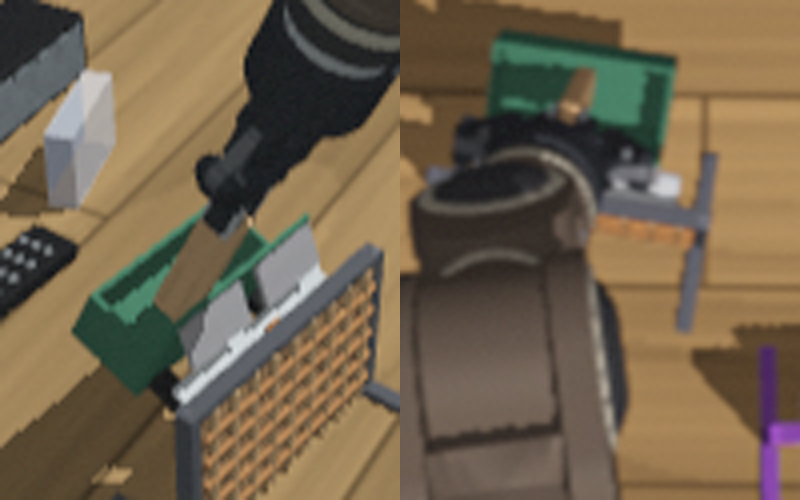

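Side crop: the strip halves at (215,325) and (290,262) are over the cleat, the notch is at (253,300), the stud peeks out at (272,324), and nothing touches. I'll check the strip corners against the model.

```bash
python3 - <<'E'
from h import *
from bench import arm
o=arm.observe();t,e,Rt,Rs=tip_now(o)
f=lambda p:((proj("side",w(SCR,p))-[205,130]+.5)*4-.5).round(0).tolist()
print("strip tips px",f([t+[0,65,0],t+[0,8.5,0],t+[0,-8.5,0],t+[0,-65,0]]))
print("cleat outer edge",f([[24,75,107],[24,-75,107],[21.5,75,110],[21.5,-75,110]]))
print("panel top",f([[0,100,124],[0,-100,124],[-12,100,124],[-12,-100,124]]))
print("stud",[f([[4,y,105]]) for y in(-20,-14,-8,-2)])
E
```

```text
strip tips px [[190.0, 369.0], [247.0, 319.0], [263.0, 305.0], [315.0, 259.0]]
cleat outer edge [[174.0, 391.0], [316.0, 266.0], [177.0, 389.0], [319.0, 264.0]]
panel top [[179.0, 411.0], [368.0, 241.0], [195.0, 420.0], [383.0, 248.0]]
stud [[[292.0, 324.0]], [[287.0, 329.0]], [[281.0, 334.0]], [[276.0, 339.0]]]
```

Emit:
play_rows --steps '[{"dx":0.001,"dy":0,"dz":0.0011,"ax":0,"ay":0,"az":0},{"dx":0.002,"dy":0,"dz":0.0022,"ax":0,"ay":0,"az":0},{"dx":0.002,"dy":0,"dz":0.0022,"ax":0,"ay":0,"az":0},{"dx":0.002,"dy":0,"dz":0.0022,"ax":0,"ay":0,"az":0},{"dx":0.002,"dy":0,"dz":0.0022,"ax":0,"ay":0,"az":0},{"dx":0.002,"dy":0,"dz":0.0022,"ax":0,"ay":0,"az":0},{"dx":0.001,"dy":0,"dz":0.0012,"ax":0,"ay":0,"az":0},{"dx":0.0005,"dy":0,"dz":0.0006,"ax":0,"ay":0,"az":0},{"dx":0,"dy":0,"dz":0,"ax":0,"ay":0,"az":0},{"dx":0,"dy":0,"dz":0,"ax":0,"ay":0,"az":0}]'

```text
time_s: 19.7
ee_pos: [517.7, 40.9, 162.7]
tcp_rot: [-3.142, 0.442, 2.996]
ft_force: [0.0, -0.1, -4.4]
width: 12.0
grasp_force: 50.6
```

```bash
python3 - <<'E'
from h import *
from bench import arm
o=arm.observe();rep(o)
# rows: rotate upright about the tip (fixed tip), N rows of constant twist
N=10;a=o and tip_now(o)[1][1]*-1
da=a/N
# tip in tool frame rel TCP
p=F2@np.array([-47+EX,0,-38+EZ]);Rr=Ro.from_rotvec([0,da,0]).as_matrix()
print("row shift mm",((p-Rr@p)).round(2),"ay",round(da,4), "(translation before turn)", )
E
```

```text
t 19.7 tip [  9.5   5.3 108.8] yaw/tilt/roll [-0.     0.442 -0.   ] F scr [ 0.1 -0.1 -4.4] M scr [-0.    0.82 -0.01] w 12.0
row shift mm [-1.6   0.    2.11] ay 0.0442 (translation before turn)
```

Emit:
play_rows --steps '[{"dx":-0.0018,"dy":0,"dz":0.0021,"ax":0,"ay":0.0442,"az":0},{"dx":-0.0018,"dy":0,"dz":0.0021,"ax":0,"ay":0.0442,"az":0},{"dx":-0.0018,"dy":0,"dz":0.0021,"ax":0,"ay":0.0442,"az":0},{"dx":-0.0018,"dy":0,"dz":0.0021,"ax":0,"ay":0.0442,"az":0},{"dx":-0.0018,"dy":0,"dz":0.0021,"ax":0,"ay":0.0442,"az":0},{"dx":-0.0018,"dy":0,"dz":0.0021,"ax":0,"ay":0.0442,"az":0},{"dx":-0.0018,"dy":0,"dz":0.0021,"ax":0,"ay":0.0442,"az":0},{"dx":0,"dy":0,"dz":0,"ax":0,"ay":0,"az":0}]'

```text
time_s: 20.37
ee_pos: [535.8, 38.2, 152.1]
tcp_rot: [-3.141, 0.131, 2.996]
ft_force: [0.3, 0.3, -3.3]
width: 12.1
grasp_force: 50.5
```

Emit:
play_rows --steps '[{"dx":-0.0018,"dy":0,"dz":0.0021,"ax":0,"ay":0.0442,"az":0},{"dx":-0.0018,"dy":0,"dz":0.0021,"ax":0,"ay":0.0442,"az":0},{"dx":-0.0018,"dy":0,"dz":0.0021,"ax":0,"ay":0.0442,"az":0},{"dx":0,"dy":0,"dz":0,"ax":0,"ay":0,"az":0},{"dx":0,"dy":0,"dz":0,"ax":0,"ay":0,"az":0}]'

```text
time_s: 20.78
ee_pos: [540.3, 37.6, 146.3]
tcp_rot: [-3.141, 0.001, 2.996]
ft_force: [0.0, -0.6, -4.2]
width: 12.5
grasp_force: 50.5
```

```bash
python3 - <<'E'
from h import *
from bench import arm
rep(arm.observe())
E
```

```text
t 20.78 tip [ 12.    5.3 109. ] yaw/tilt/roll [-0.     0.001 -0.   ] F scr [ 0.1 -0.6 -4.2] M scr [-0.03 -0.    0.04] w 12.5
```

Emit:
play_rows --steps '[{"dx":0.0005,"dy":0,"dz":0,"ax":0,"ay":0,"az":0},{"dx":0.0005,"dy":0,"dz":0,"ax":0,"ay":0,"az":0},{"dx":0.0005,"dy":0,"dz":0,"ax":0,"ay":0,"az":0},{"dx":0.0005,"dy":0,"dz":0,"ax":0,"ay":0,"az":0},{"dx":0.0005,"dy":0,"dz":0,"ax":0,"ay":0,"az":0},{"dx":0,"dy":0,"dz":0,"ax":0,"ay":0,"az":0}]'

```text
time_s: 21.28
ee_pos: [537.3, 38.0, 147.0]
tcp_rot: [3.142, 0.001, 2.996]
ft_force: [-0.4, 1.0, -2.7]
width: 12.6
grasp_force: 50.6
```

Emit:
play_rows --steps '[{"dx":0,"dy":0,"dz":0.0007,"ax":0,"ay":0,"az":0},{"dx":0,"dy":0,"dz":0.0007,"ax":0,"ay":0,"az":0},{"dx":0,"dy":0,"dz":0.0006,"ax":0,"ay":0,"az":0},{"dx":0,"dy":0,"dz":0,"ax":0,"ay":0,"az":0},{"dx":0,"dy":0,"dz":0,"ax":0,"ay":0,"az":0}]'

```text
time_s: 21.7
ee_pos: [537.2, 38.0, 144.4]
tcp_rot: [-3.142, -0.001, 2.996]
ft_force: [0.8, -1.0, -2.8]
width: 12.1
grasp_force: 50.5
```

```bash
python3 - <<'E'
from h import *
from bench import arm
rep(arm.observe())
E
```

```text
t 21.7 tip [  8.8   5.2 107.1] yaw/tilt/roll [-0.    -0.001 -0.   ] F scr [ 1.  -0.8 -2.8] M scr [ 0.02 -0.25 -0.08] w 12.1
```

Emit:
play_rows --steps '[{"dx":0,"dy":0,"dz":0.0005,"ax":0,"ay":0,"az":0},{"dx":0,"dy":0,"dz":0.0005,"ax":0,"ay":0,"az":0},{"dx":0,"dy":0,"dz":0.0005,"ax":0,"ay":0,"az":0},{"dx":0,"dy":0,"dz":0.0005,"ax":0,"ay":0,"az":0},{"dx":0,"dy":0,"dz":0,"ax":0,"ay":0,"az":0},{"dx":0,"dy":0,"dz":0,"ax":0,"ay":0,"az":0}]'

```text
time_s: 22.2
ee_pos: [537.3, 38.0, 142.8]
tcp_rot: [-3.142, -0.0, 2.996]
ft_force: [1.3, -0.5, -1.0]
width: 12.2
grasp_force: 50.8
```

```bash
python3 - <<'E'
from h import *
from bench import arm
rep(arm.observe())
E
```

```text
t 22.2 tip [  9.    5.3 105.5] yaw/tilt/roll [-0. -0. -0.] F scr [ 1.4 -0.3 -1. ] M scr [ 0.   -0.31 -0.07] w 12.2
```

Emit:
play_rows --steps '[{"dx":0,"dy":0,"dz":0.0005,"ax":0,"ay":0,"az":0},{"dx":0,"dy":-0.0005,"dz":0,"ax":0,"ay":0,"az":0},{"dx":0,"dy":-0.001,"dz":0,"ax":0,"ay":0,"az":0},{"dx":0,"dy":-0.001,"dz":0,"ax":0,"ay":0,"az":0},{"dx":0,"dy":-0.001,"dz":0,"ax":0,"ay":0,"az":0},{"dx":0,"dy":-0.0005,"dz":0,"ax":0,"ay":0,"az":0},{"dx":0,"dy":0,"dz":0,"ax":0,"ay":0,"az":0}]'

```text
time_s: 22.78
ee_pos: [537.1, 34.5, 142.5]
tcp_rot: [3.14, 0.001, 2.997]
ft_force: [2.8, 4.7, 1.7]
width: 12.5
grasp_force: 51.2
```

```bash
python3 - <<'E'
from h import *
from bench import arm
rep(arm.observe())
E
```

```text
t 22.78 tip [  9.3   1.8 105.2] yaw/tilt/roll [-0.     0.001  0.001] F scr [2.1 5.  1.7] M scr [ 1.17 -0.4  -0.1 ] w 12.5
```

Emit:
play_rows --steps '[{"dx":-0.0003,"dy":0,"dz":-0.0003,"ax":0,"ay":0,"az":0},{"dx":0,"dy":-0.001,"dz":0,"ax":0,"ay":0,"az":0},{"dx":0,"dy":-0.001,"dz":0,"ax":0,"ay":0,"az":0},{"dx":0,"dy":-0.001,"dz":0,"ax":0,"ay":0,"az":0},{"dx":0,"dy":-0.001,"dz":0,"ax":0,"ay":0,"az":0},{"dx":0,"dy":-0.001,"dz":0,"ax":0,"ay":0,"az":0},{"dx":0,"dy":0,"dz":0,"ax":0,"ay":0,"az":0}]'

```text
time_s: 23.37
ee_pos: [536.1, 28.7, 142.4]
tcp_rot: [-3.141, -0.0, 2.996]
ft_force: [1.7, 3.5, 0.6]
width: 12.2
grasp_force: 51.1
```

```bash
python3 - <<'E'
from h import *
from bench import arm
rep(arm.observe())
E
```

```text
t 23.37 tip [  9.1  -4.1 105.1] yaw/tilt/roll [-0. -0. -0.] F scr [1.1 3.7 0.6] M scr [ 0.9  -0.42 -0.08] w 12.2
```

Sliding well on the stud. I'll continue in small portions and watch Fz.

Emit:
play_rows --steps '[{"dx":0,"dy":-0.001,"dz":0,"ax":0,"ay":0,"az":0},{"dx":0,"dy":-0.001,"dz":0,"ax":0,"ay":0,"az":0},{"dx":0,"dy":-0.001,"dz":0,"ax":0,"ay":0,"az":0},{"dx":0,"dy":0,"dz":0,"ax":0,"ay":0,"az":0}]'

```text
time_s: 23.7
ee_pos: [535.6, 25.7, 142.3]
tcp_rot: [-3.141, -0.001, 2.996]
ft_force: [1.7, 2.3, 0.1]
width: 12.6
grasp_force: 51.0
```

Emit:
play_rows --steps '[{"dx":0,"dy":-0.001,"dz":0,"ax":0,"ay":0,"az":0},{"dx":0,"dy":-0.001,"dz":0,"ax":0,"ay":0,"az":0},{"dx":0,"dy":0,"dz":0,"ax":0,"ay":0,"az":0}]'

```text
time_s: 23.95
ee_pos: [535.2, 23.7, 142.1]
tcp_rot: [-3.141, -0.001, 2.996]
ft_force: [1.3, 1.6, 0.0]
width: 12.3
grasp_force: 50.9
```

```bash
python3 - <<'E'
from h import *
from bench import arm
rep(arm.observe())
E
```

```text
t 23.95 tip [  8.9  -9.3 104.9] yaw/tilt/roll [-0.001 -0.001 -0.001] F scr [1.1 1.7 0. ] M scr [ 0.58 -0.4  -0.09] w 12.3
```

Emit:
play_rows --steps '[{"dx":0,"dy":-0.001,"dz":0.0003,"ax":0,"ay":0,"az":0},{"dx":0,"dy":-0.0005,"dz":0,"ax":0,"ay":0,"az":0},{"dx":0,"dy":0,"dz":0,"ax":0,"ay":0,"az":0}]'

```text
time_s: 24.2
ee_pos: [534.7, 21.9, 141.6]
tcp_rot: [-3.14, -0.002, 2.996]
ft_force: [-0.2, 0.1, -3.6]
width: 12.3
grasp_force: 50.7
```

Emit:
play_rows --steps '[{"dx":0,"dy":-0.001,"dz":0,"ax":0,"ay":0,"az":0},{"dx":0,"dy":-0.0005,"dz":0,"ax":0,"ay":0,"az":0},{"dx":0,"dy":0,"dz":0,"ax":0,"ay":0,"az":0}]'

```text
time_s: 24.45
ee_pos: [534.5, 20.7, 141.5]
tcp_rot: [-3.141, -0.002, 2.996]
ft_force: [1.5, 0.3, -4.7]
width: 12.3
grasp_force: 50.5
```

Fz fell back to the free weight, so the notch is over the stud. The stud is then at about −13.5, which agrees with the sighting. Centre, then lower.

Emit:
play_rows --steps '[{"dx":0,"dy":-0.001,"dz":0,"ax":0,"ay":0,"az":0},{"dx":0,"dy":0,"dz":0.0007,"ax":0,"ay":0,"az":0},{"dx":0,"dy":0,"dz":0.0007,"ax":0,"ay":0,"az":0},{"dx":0,"dy":0,"dz":0.0006,"ax":0,"ay":0,"az":0},{"dx":0,"dy":0,"dz":0,"ax":0,"ay":0,"az":0}]'

```text
time_s: 24.87
ee_pos: [534.7, 20.1, 139.9]
tcp_rot: [-3.141, -0.001, 2.996]
ft_force: [0.2, -0.1, -4.2]
width: 12.4
grasp_force: 50.5
```

```bash
python3 - <<'E'
from h import *
from bench import arm
rep(arm.observe())
E
```

```text
t 24.87 tip [  8.9 -12.9 102.6] yaw/tilt/roll [-0.    -0.001 -0.   ] F scr [ 0.3 -0.  -4.2] M scr [ 0.01 -0.18  0.  ] w 12.4
```

Emit:
play_rows --steps '[{"dx":0,"dy":0,"dz":0.0007,"ax":0,"ay":0,"az":0},{"dx":0.0002,"dy":0,"dz":0.0007,"ax":0,"ay":0,"az":0},{"dx":0,"dy":0,"dz":0.0007,"ax":0,"ay":0,"az":0},{"dx":0.0002,"dy":0,"dz":0.0007,"ax":0,"ay":0,"az":0},{"dx":0,"dy":0,"dz":0,"ax":0,"ay":0,"az":0}]'

```text
time_s: 25.28
ee_pos: [534.5, 20.2, 137.2]
tcp_rot: [-3.142, -0.001, 2.996]
ft_force: [0.5, 0.6, -3.7]
width: 12.2
grasp_force: 50.5
```

Emit:
play_rows --steps '[{"dx":0,"dy":0,"dz":0.0005,"ax":0,"ay":0,"az":0},{"dx":0,"dy":0,"dz":0.0005,"ax":0,"ay":0,"az":0},{"dx":0,"dy":0,"dz":0,"ax":0,"ay":0,"az":0}]'

```text
time_s: 25.53
ee_pos: [534.6, 20.2, 136.3]
tcp_rot: [-3.142, -0.0, 2.996]
ft_force: [0.8, 0.5, -2.2]
width: 12.7
grasp_force: 50.6
```

```bash
python3 - <<'E'
from h import *
from bench import arm
rep(arm.observe())
E
```

```text
t 25.53 tip [  8.8 -12.7  99. ] yaw/tilt/roll [-0. -0. -0.] F scr [ 0.8  0.6 -2.2] M scr [ 0.01 -0.3  -0.02] w 12.7
```

Emit:
play_rows --steps '[{"dx":0.0003,"dy":0,"dz":0.0003,"ax":0,"ay":0,"az":0},{"dx":0,"dy":0,"dz":0.0003,"ax":0,"ay":0,"az":0},{"dx":0,"dy":0,"dz":0,"ax":0,"ay":0,"az":0},{"dx":0,"dy":0,"dz":0,"ax":0,"ay":0,"az":0}]'

```text
time_s: 25.87
ee_pos: [534.6, 20.3, 136.1]
tcp_rot: [3.141, 0.0, 2.996]
ft_force: [2.1, 0.3, 0.2]
width: 12.5
grasp_force: 50.9
```

```bash
python3 - <<'E'
from h import *
from bench import arm
rep(arm.observe())
E
```

```text
t 25.87 tip [  8.8 -12.7  98.7] yaw/tilt/roll [-0.  0.  0.] F scr [2.  0.6 0.2] M scr [ 0.06 -0.47 -0.07] w 12.5
```

Emit:
play_rows --steps '[{"dx":0,"dy":0,"dz":0,"ax":0,"ay":0,"az":0},{"dx":0,"dy":0,"dz":0,"ax":0,"ay":0,"az":0},{"dx":0,"dy":0,"dz":0,"ax":0,"ay":0,"az":0},{"dx":0,"dy":0,"dz":0,"ax":0,"ay":0,"az":0},{"dx":0,"dy":0,"dz":0,"ax":0,"ay":0,"az":0},{"dx":0,"dy":0,"dz":0,"ax":0,"ay":0,"az":0}]' --fingers 60 --newtons 20

```text
time_s: 26.37
ee_pos: [534.1, 20.3, 135.7]
tcp_rot: [-3.142, -0.001, 2.996]
ft_force: [0.1, 0.3, 0.9]
width: 51.0
grasp_force: 0.0
```

Emit:
play_rows --steps '[{"dx":0,"dy":0,"dz":-0.005,"ax":0,"ay":0,"az":0},{"dx":0,"dy":0,"dz":-0.01,"ax":0,"ay":0,"az":0},{"dx":0,"dy":0,"dz":-0.015,"ax":0,"ay":0,"az":0},{"dx":0,"dy":0,"dz":-0.02,"ax":0,"ay":0,"az":0},{"dx":0,"dy":0,"dz":-0.025,"ax":0,"ay":0,"az":0},{"dx":0,"dy":0,"dz":-0.03,"ax":0,"ay":0,"az":0},{"dx":0,"dy":0,"dz":-0.03,"ax":0,"ay":0,"az":0},{"dx":0,"dy":-0.01,"dz":-0.025,"ax":0,"ay":0,"az":0},{"dx":0,"dy":-0.03,"dz":0,"ax":0,"ay":0,"az":0},{"dx":0,"dy":-0.035,"dz":0,"ax":0,"ay":0,"az":0},{"dx":0,"dy":-0.035,"dz":0,"ax":0,"ay":0,"az":0},{"dx":0,"dy":-0.035,"dz":0,"ax":0,"ay":0,"az":0},{"dx":0,"dy":-0.035,"dz":0,"ax":0,"ay":0,"az":0},{"dx":0,"dy":-0.025,"dz":0,"ax":0,"ay":0,"az":0},{"dx":0,"dy":0,"dz":0,"ax":0,"ay":0,"az":0},{"dx":0,"dy":0,"dz":0,"ax":0,"ay":0,"az":0}]'

```text
time_s: 27.7
ee_pos: [504.3, -183.8, 296.5]
tcp_rot: [3.142, 0.0, 2.994]
ft_force: [-0.3, 0.3, 0.6]
width: 51.2
grasp_force: 0.0
```

```bash
python3 - <<'E'
from h import *
from bench import arm,capture
import cv2
print(arm.observe()["ft_force"].round(1))
s=capture("side")[:,:,::-1];t=capture("top")[:,:,::-1]
a=cv2.resize(s[135:260,205:305],None,fx=4,fy=4,interpolation=cv2.INTER_CUBIC)
cv2.imwrite("pics/c7.png",np.hstack([a,cv2.resize(t[150:275,185:285],None,fx=4,fy=4,interpolation=cv2.INTER_CUBIC)]))
cp=w(SCR,[55,-13.2,0])[0];c=[cp[0],cp[1],SCR[2]]
for n,ox,oy,off in(("side",205,135,0),("top",185,150,400)):
    for dz in(36,43):
        L=np.array([[0,0,118],[32,65,45],[32,-65,45],[32,65,0],[-28,65,90],[-28,-65,90]])+[0,0,dz]
        print(n,dz,(((proj(n,w(c,L))-[ox,oy]+.5)*4-.5)+[off,0]).round(0).tolist())
E
```

```text
[-0.3  0.3  0.6]
side 36 [[222.0, 218.0], [122.0, 338.0], [243.0, 238.0], [125.0, 388.0], [194.0, 325.0], [316.0, 220.0]]
side 43 [[222.0, 210.0], [121.0, 330.0], [243.0, 230.0], [124.0, 381.0], [194.0, 316.0], [316.0, 211.0]]
top 36 [[601.0, 150.0], [524.0, 113.0], [698.0, 140.0], [529.0, 124.0], [505.0, 182.0], [687.0, 210.0]]
top 43 [[601.0, 149.0], [523.0, 111.0], [698.0, 138.0], [528.0, 123.0], [504.0, 180.0], [687.0, 209.0]]
```

View pics/c7.png

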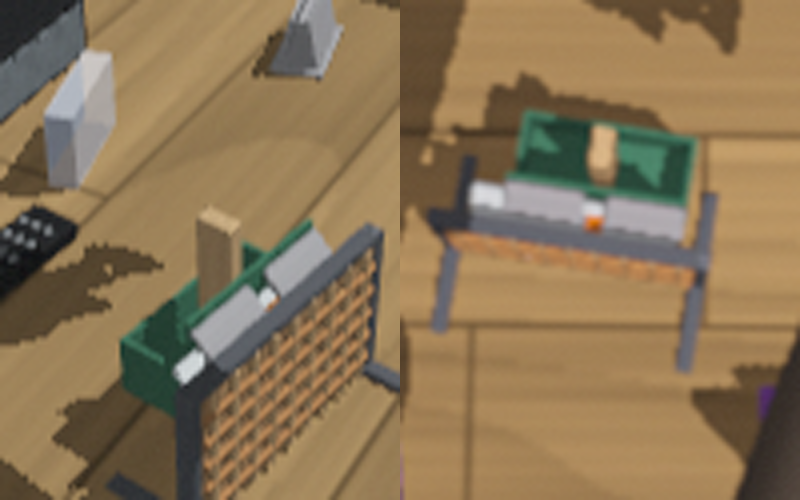

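The caddy hangs upright. The orange stud shows in the notch at (593,222), and the grip top at (220,220) and tray corner at (122,340) match the fully home projection (z 36, not 43). The other things in the crop look undisturbed. I'm handing the job in.

```bash
python3 -c "
from bench import job
print(job.close_job())"
```

```text
the job is handed in; nothing more can be done
None
```

The caddy hangs upright and released on the grey rattan screen, with its notch over the orange stud and the strip fully down. I handed the job in after about 28 s of the 72 s allowed; I had to set the caddy down once on free bench to turn the grip half a turn.

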